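# Warm the cold resin bottle

### The job

The resin has gone thick in the cold: take the white screw-cap bottle that stands at the front of the table beside the warmer and set it down gently, upright, on the warmer's plate inside the raised rim. Then turn the heat knob clockwise until it clicks into the two-dot mark and let it go, and only after that flip the power toggle up the panel to on. Leave the mixing cup and the mug standing where they are.

Things in the scene. Friction and masses are not known exactly. Their poses are not given: they have to be found in the camera images.
- warmer: Resin warmer fixed on the table, its panel turned to the front right: white box 200 mm deep (x), 220 mm wide (y), 72 mm high at the back. Origin: centre of its underside; own +x from panel to back, z up. Its panel slopes 30 degrees from level: 22 mm high at x = -100 mm, 72 mm high at x = -13 mm, facing up and to own -x. On it the heat knob (left, own +y) and the power toggle (right).
- plate (a point): Centre of the upper face of the warming plate, a level round aluminium plate on top of the warmer, 76 mm above the table. A steel rim stands round it, inner diameter 80 mm, outer 88 mm, 6 mm higher than the plate's face.
- resin_bottle: Loose white plastic bottle with a blue screw cap, 0.3 to 0.55 kg, standing at the front of the table left or right of the warmer (a like bottle far back by the wall is not meant). Round body 60 mm in diameter, sides straight to about 110 mm; cap 32 mm in diameter from 126 to 141 mm height. Origin: centre of its underside, z up along the bottle.
- heat_knob (a joint): Angle of the heat knob (rad), growing clockwise facing the panel. Sprung clicks at 0 (off, ring mark), 0.698 (one dot), 1.396 (two dots), 2.094 (three dots, stop just after); a sprung ball pulls it into the nearer one. Starts at off, at one dot, or left between them. About 0.2 N m takes it over a click. The off mark lies 60 degrees left of straight up the panel.
- knob_grip (a point): Grip point on the knob's axis, 21 mm out from the panel. Axes turn with the knob: z out of the panel along the knob's axis, x along the bar to its pointer end (white line). Black bar 50 mm long, 14 mm wide, flat sides from 8 to 31 mm out from the panel, on a round skirt 53 mm in diameter; nothing else stands up within 75 mm of the axis.
- power_toggle (a joint): Angle of the power toggle (rad): 0 is off (lever leans down the panel, to its front edge), 0.88 is on (leans up the panel, 25 degrees either side of square); a sprung ball throws it over past the middle (0.44). About 3 N at the tip flips it.
- toggle_tip (a point): Point on the axis of the toggle's steel bat lever, 33 mm from its pivot, 7 mm short of its end. Lever 9 mm thick at the root, 14 mm near the tip; pivot 7 mm out from the panel. Axes turn with the lever: y along the hinge, to the left across the panel; at off, z points square out of the panel and x up it (they turn about y by the joint's value).
- mixing_cup: Bystander: clear plastic measuring cup with a stirring stick in it, 67 mm in diameter, 108 mm high with the stick, loose. Origin: centre of its underside.
- mug: Bystander: white mug, 89 x 125 x 110 mm with its handle, loose. Origin: centre of its underside.
There are look-alikes about, which are no part of the job. What is meant by the resin_bottle is not red, and is the smaller of those in its own colour.

How it is judged (in metres and radians):
On the way, in this order (a step that is already met when the one before it is completed fails the run):
1. the bottle stands upright on the warming plate inside the rim, let go (horizontal distance between resin_bottle and plate below 0.012 m and z of resin_bottle in the frame of plate below 0.004 m and angle between resin_bottle's own z axis and vertical below 0.06 rad and contact force between resin_bottle and the fingers below 0.1 N), for 0.2 s.
2. the heat knob has clicked into the two-dot mark and the toggle is still off (value of joint heat_knob between 1.27 and 1.52 rad and contact force between heat_knob and the fingers below 0.1 N and value of joint power_toggle below 0.2 rad), for 0.2 s.
3. the power toggle is on (value of joint power_toggle above 0.78 rad), for 0.2 s.
At the end, for the whole second after the job is handed in: The bottle stands at rest and upright (within 3 degrees) flat on the warming plate inside its rim, the heat knob rests in the two-dot detent (1.27 to 1.52 rad), and the power toggle is thrown fully up the panel to on (over 0.78 rad) (horizontal distance between resin_bottle and plate below 0.012 m and z of resin_bottle in the frame of plate between -0.004 and 0.004 m and angle between resin_bottle's own z axis and vertical below 0.06 rad and linear speed of resin_bottle below 0.02 m/s and value of joint heat_knob between 1.27 and 1.52 rad and value of joint power_toggle above 0.78 rad); the robot touches nothing.
It fails at once if the mixing cup is shifted by more than 30 mm or knocked over (distance of mixing_cup from where it was at the start of the episode above 0.03 m or angle between mixing_cup's own z axis and vertical above 0.5 rad).
It fails at once if the mug is shifted by more than 30 mm or knocked over (distance of mug from where it was at the start of the episode above 0.03 m or angle between mug's own z axis and vertical above 0.5 rad).
It fails at once if the bottle is knocked over (angle between resin_bottle's own z axis and vertical above 0.7 rad).
It fails at once if the bottle is slammed on the warmer (over 60 N) (contact force between resin_bottle and warmer above 60 N).
It fails at once if the bottle is dropped: let go more than 12 mm above the warming plate (horizontal distance between resin_bottle and plate below 0.05 m and z of resin_bottle in the frame of plate above 0.012 m and contact force between resin_bottle and the fingers below 0.05 N).
It also fails if it takes over 61 s, if anything falls off the work surface, if the arm or the gripper's body presses on something with over 40 N, if the wrist force passes 120 N, or if a joint passes its speed limit or range.

### The arm

A 7-joint arm with a two-finger parallel gripper is mounted at the origin on a cart in front of the work surface, level with it; the furniture and walls round the work are solid. World frame = base frame: x ahead of the robot, y to its left, z up, the work surface at z = 0. Lengths are in mm, angles in rad, forces in N, time in s.
With the tool pointing down it reaches from about 400 to 900 mm from the base axis. Payload 5.6 kg.
Tool frame: the origin (TCP) lies midway between the tips of the shut fingers; the grasp point (between the pads) lies 19 mm behind it; x points along the fingers, y is the direction in which the jaws open and shut, and the axes are right-handed (so a half turn about x gives the same grasp; the last joint's range is limited). The gripper opens to 92 mm and grips with 3 to 60 N. Pads are 20 mm wide; open, the fingers measure 128 mm over their backs; the gripper's body (75 mm by 189 mm) begins 69 mm behind the grasp point.
Start: joints at [-1.186, 0.468, -0.012, 1.603, 0.006, 1.071, -0.056], TCP at [269.706, 591.412, 214.592] pointing down, gripper open.
Joint ranges: [-2.53, 2.53], [-0.31, 2.02], [-1.57, 1.55], [0.28, 2.44], [-1.29, 4.43], [0.15, 1.84], [-2.92, 2.92]. Speed limits (rad/s): [2.57, 2.57, 3.14, 3.14, 3.14, 3.14, 3.14].

### API

Orientations are given as a rotation vector (axis times angle).
In Python, from cell import robot, grip, kin, viewer gives the robot as it stands. Calls block until the motion is done:
- robot.movep(position, orientation): joint-space move of the TCP to a pose.
- robot.servo_line(position, feed=150, rotation=None): straight line of the TCP; rotation=None keeps the orientation; feed is the mean speed in mm/s.
- robot.goto_joints(angles): joint-space move.
- grip(opening, newtons=None): opening from 0.0 (shut) to 1.0 (fully open); newtons is the grip in N (None keeps the last); returns when the fingers have stopped.
- robot.hold(seconds).
- kin.ik(position, orientation): joint angles nearest the present ones, or None.
- robot.observe(): the state.
- viewer.read_camera(name): name is "scene" or "side" or "wrist"; returns the picture (400x640x3 uint8, red, green, blue); there is no depth.
- viewer.camera_info(name): a dict with "camera_matrix" (3x3 intrinsics, pixels), "R" (3x3) and "t" (3): a world point X has camera coordinates R X + t. Camera axes: x right, y down, z forward; pixel columns grow to the right and rows downward; lengths in mm; the calibration is good to about 2 mm. A picture is of the moment at which its call begins: read the wrist's pose just before it. camera_info takes no time and is no camera call; for the wrist camera it gives the pose at the moment of the call.
A pose or a line that the arm cannot do raises robot.IKError and nothing moves.
- robot.job_done(): hands the job in, once; it reports no verdict.
Trained networks look in the newest picture that a camera, given by its name, has taken for a name from the list of things; names that differ only in an ending like _2 or _b are one class to them, and where a whole thing is asked for, a point or a joint stands for the part that bears it (a point fixed in the world has none). Each returns a list of dicts, best first, with "confidence" (0 to 1); they miss things now and then, are a little off and sometimes report something else, mostly with a low value. They report only what shows in the picture. A call takes as long as a camera call. They do not tell look-alikes from the thing itself.
- viewer.silhouettes(name, camera): "mask" (400x640 bool, what is visible of it).
- viewer.pinpoint(name, camera): "at" ([x, y, z] in mm, in the coordinates of the camera as it stood for that picture, good to about 4 mm: a listed point, or the origin of a listed thing).
The state is a dict: "t": time; "joints": joint angles; "joint_velocities": joint speeds; "joint_torque": joint torques, N m; "tcp_pos": TCP position; "tcp_rot": TCP orientation; "contact_force": force on the tool from outside, world axes, zero at the start; "wrist_torque": the same for the moment, N m; "grip_width": opening from 0.0 (shut) to 1.0 (fully open).
Only numpy, scipy, OpenCV 4.12 (cv2) and the standard library are available. Lean on these libraries where they do the work, as an engineer would, in place of code of your own. Each camera call takes 0.05 s, during which the arm holds its last target. There are 200 camera calls.

## Working session

There is one attempt and no reset: what is moved stays moved. The work goes in short steps, each a Python script; the robot and the scene stay as the last script left them, time stands still between calls to the robot, and variables do not carry over. Pictures are saved under pics/ and viewed, about 8 in all and at most 12, crops included, and the job is handed in when it is done.

```bash
ls; mkdir -p pics
cat > h.py <<'E'
import numpy as np, cv2
from cell import robot, grip, kin, viewer
from scipy.spatial.transform import Rotation as Ro
def world(p,info): return np.array(info["R"]).T@(np.array(p)-np.array(info["t"]))
def find(cam,names,n=3):
    for nm in names:
        for d in viewer.pinpoint(nm,cam)[:n]:
            i=viewer.camera_info(cam); K=np.array(i["camera_matrix"]); a=np.array(d["at"]); u=K@a
            print(cam,nm,round(d["confidence"],2),world(a,i).round(1),(u[:2]/u[2]).round(0))
def save(cam,fn):
    im=viewer.read_camera(cam); cv2.imwrite(fn,im[:,:,::-1]); return im
E
python3 - <<'E'
from h import *
a=save("scene","pics/sc.png"); b=save("side","pics/si.png")
cv2.imwrite("pics/both.png",cv2.resize(np.vstack([a,b])[:,:,::-1],None,fx=.75,fy=.75))
N=["resin_bottle","plate","knob_grip","toggle_tip","warmer","mixing_cup","mug"]
for c in("scene","side"): find(c,N)
print(robot.observe()["t"])
E
```

```text
pics
scene resin_bottle 0.91 [330.5 333.9  -2.2] [217. 206.]
scene resin_bottle 0.66 [369.1 211.5  -1.6] [250. 217.]
scene resin_bottle 0.64 [458.4 307.    2.8] [252. 189.]
scene plate 0.89 [625.   19.1  75.7] [349. 185.]
scene knob_grip 0.61 [512.4 -10.3  67. ] [333. 210.]
scene toggle_tip 0.24 [ 507.8 -304.7   -4.3] [413. 279.]
scene warmer 0.92 [594.3  -4.5  -2.1] [348. 211.]
scene mixing_cup 0.73 [ 506.8 -306.2   -4.3] [413. 280.]
scene mug 0.71 [704.9 279.9  -2. ] [307. 161.]
side resin_bottle 0.92 [371.5 215.3   0.8] [391. 263.]
side resin_bottle 0.73 [460.  308.4   0. ] [355. 285.]
side resin_bottle 0.71 [337.9 340.4   1.7] [411. 294.]
side plate 0.97 [629.   15.8  75.1] [294. 201.]
side knob_grip 0.72 [516.9  -9.9  63.4] [334. 201.]
side toggle_tip 0.6 [ 560.8 -106.8   68.3] [321. 186.]
side warmer 0.82 [596.1  -8.9  -3. ] [307. 222.]
side mixing_cup 0.86 [ 505.4 -299.8   -2.2] [340. 184.]
side mug 0.68 [7.043e+02 2.766e+02 5.000e-01] [251. 275.]
0.8
```

View pics/both.png

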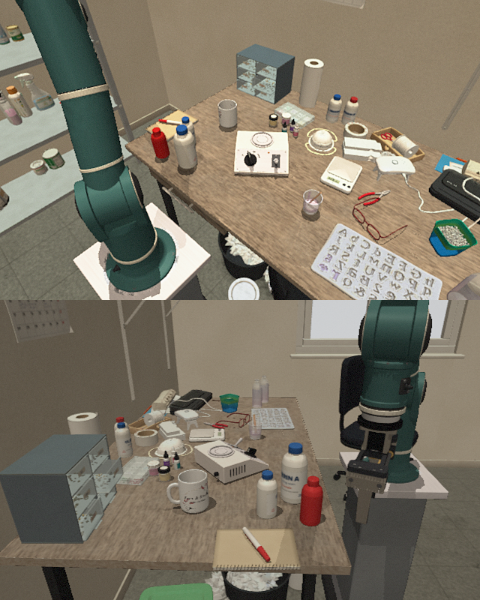

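Run:
```python
import cv2,numpy as np
a=cv2.imread("pics/sc.png")[140:260,180:310]; b=cv2.imread("pics/si.png")[180:310,310:440]
b=cv2.resize(b,(400,400)); a=cv2.resize(a,(400,400))
cv2.imwrite("pics/crop1.png",np.hstack([a,b]))
```

```text
(no output)
```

View pics/crop1.png

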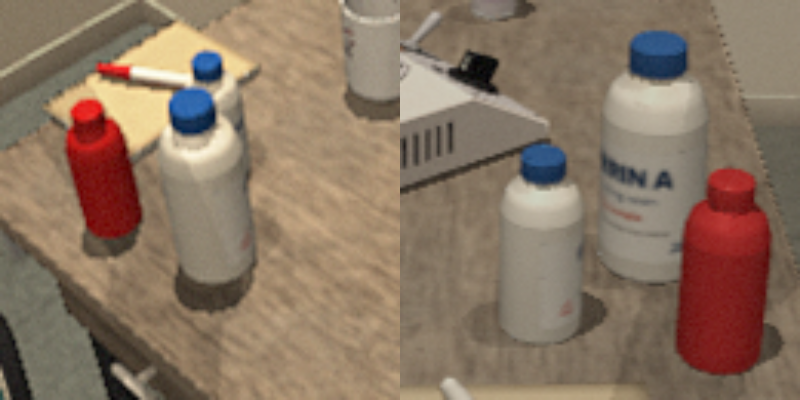

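The candidates in the side view are the small white bottle at (355,270), the big white one at (391,240) and the red one at (411,275). The small white one fits: it isn't red and it's the smaller of the white pair. I'll go above it and look from close by.

```bash
cat >> h.py <<'E'
def rv(x,y):
    x=np.array(x,float);x/=np.linalg.norm(x);y=np.array(y,float);y-=x*(x@y);y/=np.linalg.norm(y)
    return Ro.from_matrix(np.array([x,y,np.cross(x,y)]).T).as_rotvec()
def down(deg): 
    a=np.radians(deg); return rv([0,0,-1],[np.cos(a),np.sin(a),0])
E
python3 - <<'E'
from h import *
for d in(106,-74):
    for z in(70,300):
        print(d,z,np.round(kin.ik([459,307,z],down(d)),2), np.round(kin.ik([627,17,z+80],down(d)),2))
print(robot.observe()["joints"],Ro.from_rotvec(robot.observe()["tcp_rot"]).as_matrix().round(2))
t=robot.observe()["tcp_pos"]; robot.servo_line([t[0],t[1],330],feed=250)
q=min([kin.ik([459,307,330],down(d)) for d in(106,-74)],key=lambda q:abs(q[-1]))
robot.goto_joints(q)
save("wrist","pics/w1.png"); find("wrist",["resin_bottle"],4)
print(robot.observe()["t"],robot.observe()["joints"],robot.observe()["contact_force"])
E
```

```text
106 70 [-0.59  0.5  -0.07  1.95  0.05  0.7   1.15] [-0.2   0.5   0.16  1.73 -0.09  0.93  1.85]
106 300 [-0.64  0.23 -0.02  1.74  0.    1.17  1.2 ] [-0.32  0.32  0.32  1.46 -0.1   1.38  1.86]
-74 70 [-1.04  0.54  0.5   1.97 -0.38  0.72 -1.61] [-0.56  0.56  0.66  1.75 -0.41  0.97 -1.03]
-74 300 [-1.12  0.23  0.56  1.77 -0.13  1.17 -1.81] [-0.59  0.35  0.71  1.48 -0.23  1.39 -1.17]
[-1.18598683  0.46742279 -0.01155798  1.60265653  0.00601274  1.07139383
 -0.05629649] [[ 0.    0.41  0.91]
 [ 0.    0.91 -0.41]
 [-1.    0.    0.  ]]
wrist resin_bottle 0.94 [380.2 215.3   5.3] [275.  95.]
wrist resin_bottle 0.73 [459.1 303.9  -1.7] [316. 159.]
wrist resin_bottle 0.66 [341.  336.4  -1. ] [356.  93.]
2.8 [-0.68950174  0.2027074   0.04347265  1.70603581 -0.00960512  1.2337381
  1.2083133 ] [ 0.01474895 -1.4437214   0.70726227]
```

View pics/w1.png

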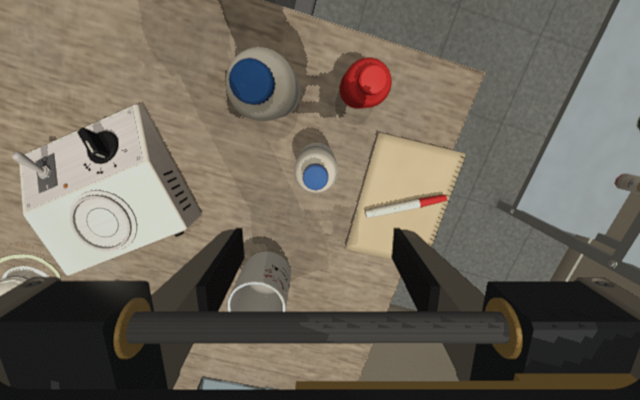

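```bash
cat >> h.py <<'E'
def ray(uv,info,z):
    K=np.array(info["camera_matrix"]);R=np.array(info["R"]);c=-R.T@np.array(info["t"])
    d=R.T@np.linalg.inv(K)@[uv[0],uv[1],1]; return c+d*(z-c[2])/d[2]
E
python3 - <<'E'
from h import *
i=viewer.camera_info("wrist"); print("cam",(-np.array(i["R"]).T@i["t"]).round(1))
im=cv2.imread("pics/w1.png").astype(int)
m=(im[:,:,0]-im[:,:,2]>50); m[:140]=0;m[215:]=0;m[:,:280]=0;m[:,350:]=0
ys,xs=np.nonzero(m);c=(xs.mean(),ys.mean());print(c,len(xs),ray(c,i,141).round(1))
m=(im[:,:,0]-im[:,:,2]>50); m[140:]=0;m[:,:215]=0;m[:,300:]=0
ys,xs=np.nonzero(m);c=(xs.mean(),ys.mean());print("big cap",ray(c,i,190).round(1))
find("wrist",["plate","knob_grip","toggle_tip","warmer","mug"],2)
E
```

```text
cam [382.  285.6 498.8]
(np.float64(315.24347826086955), np.float64(176.98695652173913)) 460 [458.9 304.1 141. ]
big cap [374.1 216.  190. ]
wrist plate 0.8 [628.3  22.   71.9] [107. 222.]
wrist knob_grip 0.97 [516.7 -12.5  62.8] [ 94. 143.]
wrist toggle_tip 0.79 [ 562.6 -106.6   64.9] [ 25. 156.]
wrist toggle_tip 0.64 [702.1 280.5   1.8] [269. 279.]
wrist warmer 0.83 [593.  -10.5  -0.8] [118. 183.]
wrist mug 0.62 [703.8 278.6  -0.8] [268. 279.]
```

Run:
```python
from h import *
grip(1.0,30)
robot.servo_line([459,305,230],feed=250)
robot.servo_line([459,305,66],feed=100)
grip(0.0,30); o=robot.observe(); print(o["grip_width"],o["contact_force"].round(1),o["tcp_pos"].round(1))
robot.servo_line([459,305,200],feed=100); robot.hold(0.3)
o=robot.observe(); print(o["grip_width"],o["contact_force"].round(1),o["t"])
robot.servo_line([560,120,235],feed=200); robot.hold(.2)
save("scene","pics/s2.png"); find("scene",["plate","resin_bottle"],2)
save("side","pics/si2.png"); find("side",["plate","resin_bottle"],4)
save("wrist","pics/w2.png"); find("wrist",["plate","resin_bottle"],2)
a=cv2.imread("pics/si2.png"); b=cv2.imread("pics/w2.png")
cv2.imwrite("pics/b2.png",cv2.resize(np.vstack([a,b]),None,fx=.75,fy=.75))
print(robot.observe()["t"])
```

```text
0.6379079425526144 [0.6 0.4 0.1] [459.  305.1  66. ]
0.6374654949246026 [ 0.2  0.1 -3.7] 8.0
scene plate 0.9 [624.   17.1  75.6] [349. 186.]
scene resin_bottle 0.75 [560.1 122.9 169.5] [310. 158.]
scene resin_bottle 0.71 [331.2 336.   -1.3] [217. 206.]
side plate 0.61 [628.   17.6  79.4] [294. 199.]
side resin_bottle 0.78 [563.6 125.5 169.8] [314. 184.]
side resin_bottle 0.73 [3.393e+02 3.391e+02 3.000e-01] [410. 294.]
side resin_bottle 0.58 [370.1 217.2   1.6] [391. 263.]
side resin_bottle 0.32 [704.1 277.6   3.5] [251. 274.]
wrist resin_bottle 0.85 [379.3 213.4   1.5] [433.  51.]
wrist resin_bottle 0.71 [560.  117.6 166.6] [316. 208.]
9.8667
```

View pics/b2.png

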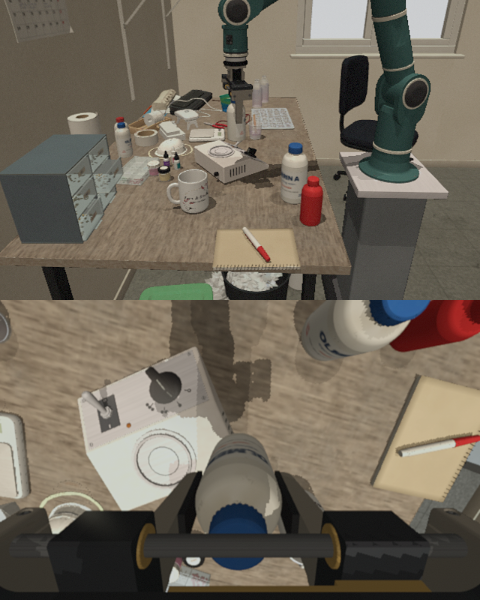

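Run:
```python
from h import *
im=cv2.imread("pics/w2.png"); i=viewer.camera_info("wrist")
g=cv2.cvtColor(im,6); sub=cv2.resize(g[160:260,160:280],None,fx=4,fy=4,interpolation=2)
e=cv2.Canny(cv2.GaussianBlur(sub,(7,7),0),20,50)
cs,_=cv2.findContours(e,1,cv2.CHAIN_APPROX_NONE)
for c in sorted(cs,key=len)[::-1][:8]:
    if len(c)<100: continue
    (x,y),ax,an=cv2.fitEllipse(c); u=(x/4+160,y/4+160)
    print(len(c),np.round(u,1),np.round(np.array(ax)/4,1),ray(u,i,82).round(1),ray(u,i,76).round(1))
d=sub.copy()
sc=cv2.resize(cv2.imread("pics/s2.png")[160:230,300:400],(571,400),interpolation=2)
cv2.imwrite("pics/p2.png",np.hstack([cv2.cvtColor(sub,8)[:, 60:280],sc]))
print(np.array(i["camera_matrix"])[0,0])
```

```text
760 [217.5 214.4] [61.8 69.1] [625.6  18.8  82. ] [628.3  17.4  76. ]
757 [216.8 215.1] [64.4 72.3] [626.7  18.3  82. ] [629.4  16.8  76. ]
659 [215.2 215.1] [86.9 94.1] [627.2  16.5  82. ] [629.9  15.   76. ]
652 [215.9 216.8] [73.  78.3] [629.   17.6  82. ] [631.7  16.1  76. ]
462 [218.2 214.7] [38.4 42.7] [625.8  19.7  82. ] [628.4  18.3  76. ]
462 [218.2 214.7] [38.3 42.6] [625.8  19.7  82. ] [628.4  18.3  76. ]
423 [218.2 214.8] [34.9 39.3] [625.8  19.7  82. ] [628.5  18.3  76. ]
419 [218.2 214.8] [34.8 39.2] [625.8  19.7  82. ] [628.5  18.3  76. ]
300.1347305515729
```

View pics/p2.png

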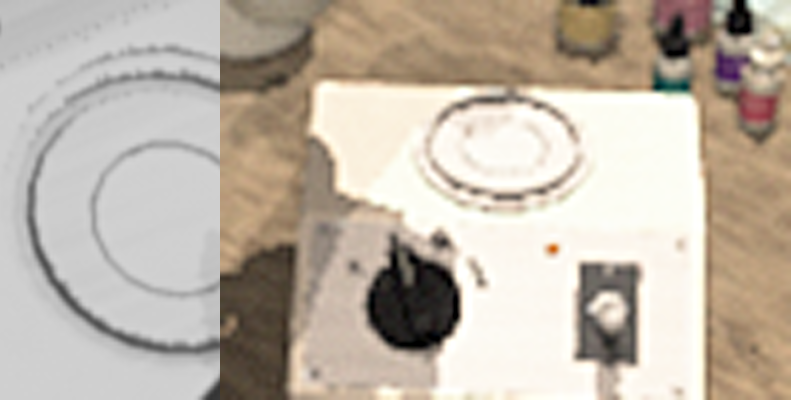

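Run:
```python
from h import *
X,Y=628,18
robot.servo_line([X,Y,235],feed=200)
robot.servo_line([X,Y,155],feed=100); robot.servo_line([X,Y,145],feed=30); robot.hold(.2)
f0=robot.observe()["contact_force"][2]; z=145; print(f0)
while z>138:
    z-=.7; robot.servo_line([X,Y,z],feed=20); f=robot.observe()["contact_force"]
    if f[2]-f0>2.5: break
print(z,f.round(1))
save("side","pics/si3.png"); save("scene","pics/s3.png")
find("side",["plate","resin_bottle"],2);find("scene",["plate","resin_bottle"],2)
print(robot.observe()["t"])
a=cv2.imread("pics/si3.png")[110:230,240:380]; b=cv2.imread("pics/s3.png")[110:230,280:420]
cv2.imwrite("pics/c3.png",cv2.resize(np.hstack([a,b]),(800,343),interpolation=2))
```

```text
-4.193451937968068
141.50000000000006 [-1.3 -0.5  1.7]
side plate 0.78 [631.3  17.5  75.7] [293. 201.]
side resin_bottle 0.96 [339.  338.6  -0.8] [410. 294.]
side resin_bottle 0.84 [3.736e+02 2.150e+02 1.000e-01] [390. 263.]
scene plate 0.79 [626.3  17.6  80.4] [349. 184.]
scene resin_bottle 0.97 [370.6 212.1  -1. ] [251. 217.]
scene resin_bottle 0.79 [332.9 338.2  -3.6] [217. 206.]
13.8167
```

View pics/c3.png

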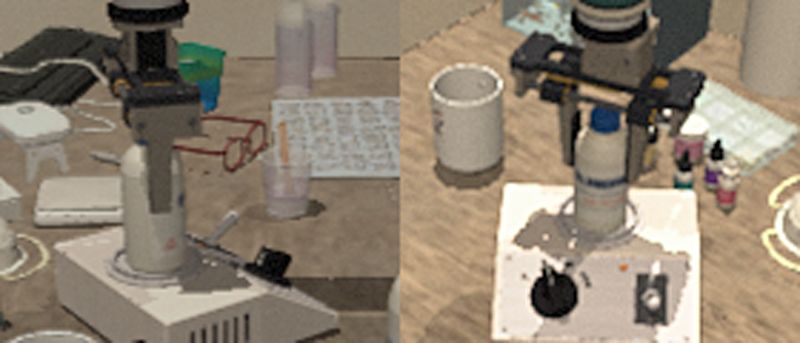

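Run:
```python
from h import *
grip(1.0); robot.hold(.3)
o=robot.observe();print(o["grip_width"],o["contact_force"].round(1))
robot.servo_line([628,18,200],feed=60)
robot.servo_line([628,18,330],feed=200); robot.hold(.2)
save("wrist","pics/w4.png"); find("wrist",["resin_bottle","plate","knob_grip","toggle_tip","warmer"],2)
i=viewer.camera_info("wrist"); np.savez("w4.npz",**{k:np.array(i[k]) for k in("camera_matrix","R","t")})
o=robot.observe();print(o["t"])
```

```text
1.0000663520359092 [0.6 0.3 0.4]
wrist resin_bottle 0.85 [626.8  17.7  73.4] [319. 167.]
wrist resin_bottle 0.81 [379.6 212.1   0.4] [489.  36.]
wrist knob_grip 0.96 [519.4 -11.3  62.6] [320.  84.]
wrist toggle_tip 0.5 [ 564.1 -109.4   65. ] [242.  97.]
wrist warmer 0.88 [597.4  -7.8  -1.6] [309. 137.]
17.1917
```

View pics/w4.png

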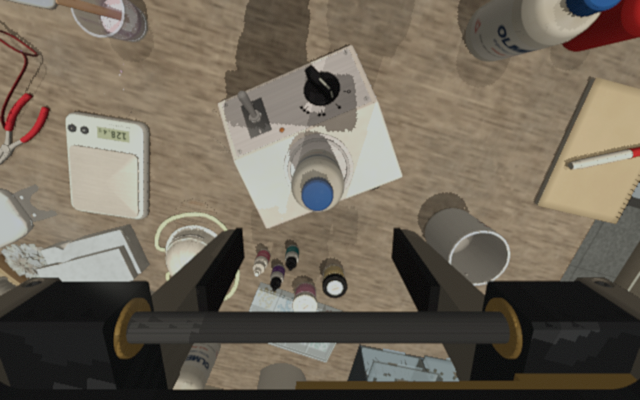

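Run:
```python
from h import *
i=dict(np.load("w4.npz"))
P={k:ray(u,i,z) for k,u,z in[("FL",(352,46),22),("FR",(221,103),22),("BR",(268,227),72),("BL",(401,177),72)]}
for k in P: print(k,P[k].round(1))
for a,b in(("FR","FL"),("BR","BL")):
    d=P[b]-P[a]; print("yaw from y edge",np.degrees(np.arctan2(-d[0],d[1])),np.linalg.norm(d))
for a,b in(("FR","BR"),("FL","BL")):
    d=P[b]-P[a]; print("yaw from x edge",np.degrees(np.arctan2(d[1],d[0])),np.linalg.norm(d[:2]))
print("centre",np.mean(list(P.values()),0))
a=cv2.imread("pics/w4.png")[35:145,215:365]
cv2.imwrite("pics/c5.png",cv2.resize(cv2.rotate(a,cv2.ROTATE_180),(750,550),interpolation=2))
```

```text
FL [453.9  18.3  22. ]
FR [ 583.3 -148.9   22. ]
BR [738.6 -30.7  72. ]
BL [609.4 137.2  72. ]
yaw from y edge 37.74287046298635 211.46850844655916
yaw from y edge 37.571170954210096 211.87907744047283
yaw from x edge 37.27200229803368 195.148050030802
yaw from x edge 37.39340157962297 195.78004346356875
centre [596.29618967  -6.01948563  47.        ]
```

View pics/c5.png

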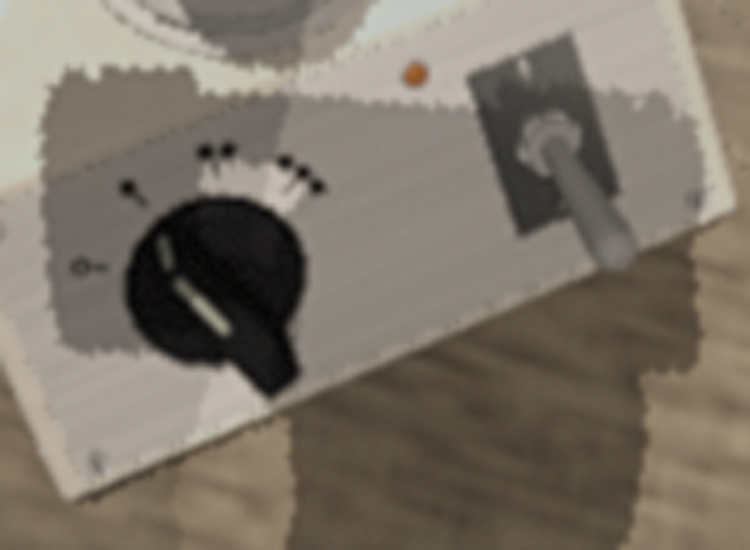

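```bash
cat >> h.py <<'E'
PSI=np.radians(37.5); O=np.array([596,-6,0.])
OX=np.array([np.cos(PSI),np.sin(PSI),0]);OY=np.array([-np.sin(PSI),np.cos(PSI),0]);Z=np.array([0,0,1.])
n=-.5*OX+np.cos(np.pi/6)*Z; u=np.cos(np.pi/6)*OX+.5*Z
F0=O-100*OX+22*Z   # panel front edge; panel coords: (left a, up b, out s)
def pan(a,b,s): return F0+a*OY+b*u+s*n
def topan(p): d=np.array(p)-F0; return np.array([d@OY,d@u,d@n])
def onpan(uv,i,s):
    K=np.array(i["camera_matrix"]);R=np.array(i["R"]);c=-R.T@np.array(i["t"]); d=R.T@np.linalg.inv(K)@[uv[0],uv[1],1]
    k=((F0+s*n-c)@n)/(d@n); return topan(c+k*d)
def knobrot(deg): # bar at deg right of straight up
    f=np.radians(deg); b=np.cos(f)*u-np.sin(f)*OY; return rv(-n,np.cross(n,b))
E
python3 - <<'E'
from h import *
i=dict(np.load("w4.npz"))
px=lambda x,y:(365-x/5,145-y/5)
K=onpan(px(215,282),i,8); print("skirt",K.round(1))
for k,c,s in(("line a",(230,330),31),("line b",(180,285),31),("skirt line",(163,240),8),("skirt line2",(170,265),8),("ring",(80,267),0),("dot1",(127,187),0),("dot2",(216,151),0),("dot3",(300,172),0),("togpivotplate",(545,135),0),("togbush",(548,143),7)):
    q=onpan(px(*c),i,s); d=q-K; print(k,q.round(1),"deg right of up",np.degrees(np.arctan2(-d[0],d[1])).round(1),np.hypot(d[0],d[1]).round(1))
for nm,p in(("knob",(519.4,-11.3,62.6)),("knob",(516.7,-12.5,62.8)),("knob",(516.9,-9.9,63.4)),("knob",(512.4,-10.3,67)),("tog",(564.1,-109.4,65)),("tog",(562.6,-106.6,64.9)),("tog",(560.8,-106.8,68.3))):
    print(nm,topan(p).round(1))
E
```

```text
skirt [43.3 53.   8. ]
line a [43.3 53.  31. ] deg right of up 132.0 0.0
line b [51.1 71.2 31. ] deg right of up -23.1 19.7
skirt line [52.3 71.4  8. ] deg right of up -26.2 20.4
skirt line2 [53.1 63.4  8. ] deg right of up -43.3 14.2
ring [76.8 68.7  0. ] deg right of up -65.0 37.0
dot1 [56.6 86.1 -0. ] deg right of up -22.0 35.6
dot2 [30.2 85.9 -0. ] deg right of up 21.7 35.4
dot3 [10.2 69.9 -0. ] deg right of up 63.0 37.2
togpivotplate [-60.5  50.5   0. ] deg right of up 91.4 103.9
togbush [-59.   52.2   7. ] deg right of up 90.4 102.3
knob [42.4 51.5 17.2]
knob [43.1 49.1 18.8]
knob [45.1 50.9 18.4]
knob [47.5 49.4 23.4]
tog [-62.6  31.7  31.4]
tog [-59.5  32.1  31. ]
tog [-58.5  32.4  34.7]
```

Run:
```python
from h import *
for nm,p,r in [("hi",pan(43.4,50.5,200),-21),("lo",pan(43.4,50.5,11),-21),("end",pan(43.4,50.5,11),25),("t0",pan(-60,5,25),0),("t1",pan(-60,54,25),0),("thi",pan(-60,5,150),0)]:
    q=kin.ik(p,knobrot(r)); print(nm,p.round(0),None if q is None else np.round(q,2))
robot.movep(pan(43.4,50.5,200),knobrot(-21))
grip(0.5,20)
robot.servo_line(pan(43.4,50.5,70),feed=200)
save("wrist","pics/w6.png"); find("wrist",["knob_grip","toggle_tip"],1)
for d in viewer.pinpoint("knob_grip","wrist")[:1]: print(topan(world(d["at"],viewer.camera_info("wrist"))).round(1))
o=robot.observe();print(o["t"],o["joints"].round(2),o["contact_force"].round(1),topan(o["tcp_pos"]).round(1))
```

```text
hi [446. -67. 220.] [ 0.19  0.    0.21  2.31 -0.75  0.69 -2.74]
lo [521.  -9.  57.] [ 1.11  0.82 -1.14  2.26  1.31  0.32  1.63]
end [521.  -9.  57.] [ 1.11  0.82 -1.14  2.26  1.31  0.32  0.83]
t0 [ 547. -119.   46.] [ 1.13  0.75 -0.9   2.12  0.39  0.26  2.33]
t1 [580. -94.  71.] [ 0.88  0.61 -0.66  2.08 -0.29  0.28  2.86]
thi [ 497. -157.  154.] [ 1.43  0.55 -1.09  2.12  0.02  0.5   2.68]
wrist knob_grip 0.74 [516.8 -12.2  66.3] [319. 218.]
wrist toggle_tip 0.61 [ 562.7 -107.9   65.4] [189. 148.]
[43.3 51.2 21.8]
22.7833 [ 0.18  0.29  0.08  2.33 -1.21  0.46 -2.35] [-0.4 -0.3 -0.9] [42.7 51.  70.9]
```

View pics/w6.png

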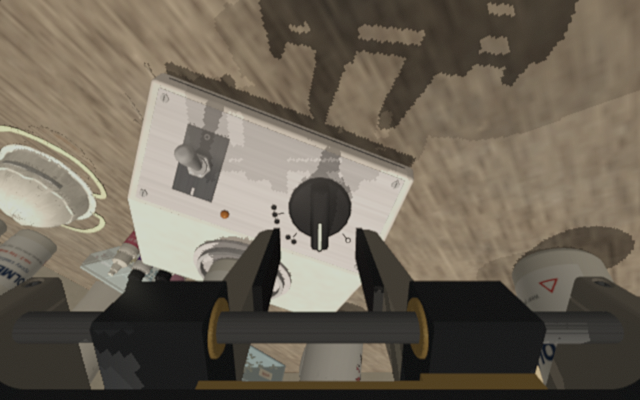

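Run:
```python
from h import *
c=pan(43.3,51,11); b=np.radians
def alt(deg):
    f=np.radians(deg); v=-(np.cos(f)*u-np.sin(f)*OY); return rv(-n,np.cross(n,v))
for nm,fn in(("cur",knobrot),("alt",alt)):
  for s in (70,11):
    for r in(-21,0,25):
        q=kin.ik(pan(43.3,51,s),fn(r)); print(nm,s,r,None if q is None else np.round(q,2))
print(robot.observe()["t"])
```

```text
cur 70 -21 [ 0.18  0.29  0.08  2.33 -1.21  0.46 -2.35]
cur 70 0 [ 0.14  0.29  0.12  2.33 -1.22  0.47 -2.7 ]
cur 70 25 [ 1.31  0.79 -1.33  2.27  1.05  0.43  1.08]
cur 11 -21 [ 0.56  0.48 -0.42  2.28 -1.26  0.21 -2.26]
cur 11 0 [ 0.56  0.48 -0.42  2.28 -1.26  0.21 -2.63]
cur 11 25 [ 1.22  1.04 -1.34  2.25  1.48  0.58  0.74]
alt 70 -21 [ 1.18  0.58 -1.1   2.27  0.44  0.25 -0.72]
alt 70 0 [ 0.56  0.32 -0.35  2.31 -1.    0.35  0.26]
alt 70 25 [ 0.49  0.32 -0.27  2.31 -1.05  0.37 -0.14]
alt 11 -21 [ 1.11  0.82 -1.14  2.25  1.31  0.32 -1.51]
alt 11 0 [ 0.62  0.49 -0.49  2.28 -1.17  0.18  0.43]
alt 11 25 [ 0.57  0.48 -0.44  2.28 -1.24  0.21  0.06]
22.7833
```

```bash
cat >> h.py <<'E'
def alt(deg):
    f=np.radians(deg); v=-(np.cos(f)*u-np.sin(f)*OY); return rv(-n,np.cross(n,v))
E
python3 - <<'E'
from h import *
q=np.array(robot.observe()["joints"]); q[6]+=np.pi; robot.goto_joints(q)
for r in(-21,0,25): print(r,np.round(kin.ik(pan(43.3,51,11),alt(r)),2))
robot.servo_line(pan(43.3,51,40),feed=120,rotation=alt(-21))
f0=robot.observe()["contact_force"]; s=40
while s>11.5:
    s=max(s-4,11.5); robot.servo_line(pan(43.3,51,s),feed=40)
    f=robot.observe()["contact_force"]-f0
    if np.linalg.norm(f)>5: print("contact",s,f.round(1)); robot.servo_line(pan(43.3,51,s+1.5),feed=40); s+=1.5; break
o=robot.observe(); print(o["t"],o["joints"].round(2),(o["contact_force"]-f0).round(1),topan(o["tcp_pos"]).round(1))
grip(0.0,20); o=robot.observe(); print(o["grip_width"],(o["contact_force"]-f0).round(1),o["wrist_torque"].round(2))
E
```

```text
-21 [ 0.56  0.48 -0.42  2.28 -1.26  0.21  0.88]
0 [ 0.56  0.48 -0.42  2.28 -1.26  0.21  0.51]
25 [ 0.56  0.48 -0.42  2.28 -1.26  0.21  0.07]
27.85 [ 0.53  0.47 -0.39  2.28 -1.28  0.23  0.9 ] [0.6 1.5 0.6] [43.3 51.  11.6]
0.15498622882872656 [-5.3  1.5  3.7] [0.08 1.27 0.41]
```

Run:
```python
from h import *
grip(0.0,40)
q=np.array(robot.observe()["joints"])
for k in range(6):
    q[6]-=np.radians(42)/6; robot.goto_joints(q)
robot.hold(.2)
o=robot.observe(); print(o["grip_width"],o["contact_force"].round(1),o["wrist_torque"].round(2),topan(o["tcp_pos"]).round(1),o["t"])
grip(0.45); robot.hold(.3)
robot.servo_line(pan(43.3,51,70),feed=120)
save("wrist","pics/w7.png"); o=robot.observe(); print(o["t"],o["joints"].round(2),o["contact_force"].round(1))
```

```text
0.15326323480581294 [ 2.  -2.4 -3.1] [-0.91  0.26 -0.19] [44.  50.5 11.5] 30.35
31.9167 [ 0.46  0.31 -0.24  2.31 -1.07  0.38 -0.05] [-0.2  0.3  0.5]
```

View pics/w7.png

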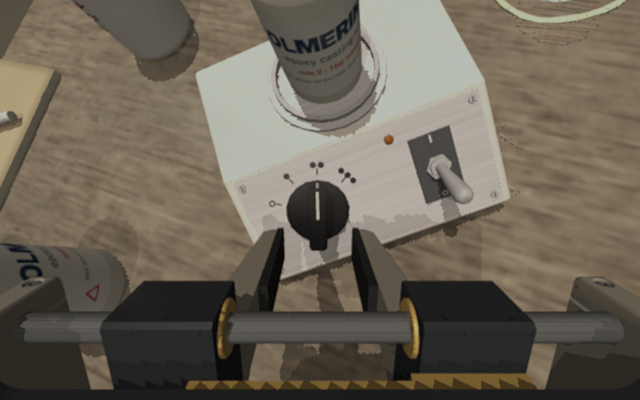

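Run:
```python
from h import *
for ph in(0,20):
  for b,s in((5,130),(5,25),(30,25),(46,25)):
    q=kin.ik(pan(-60,b,s),alt(ph)); print(ph,b,s,None if q is None else np.round(q,2))
```

```text
0 5 130 [ 0.64  0.33 -0.14  2.16 -0.83  0.6   0.29]
0 5 25 [ 0.62  0.54 -0.24  2.15 -1.04  0.39  0.47]
0 30 25 [ 0.57  0.53 -0.23  2.12 -0.99  0.4   0.38]
0 46 25 [ 0.54  0.52 -0.23  2.11 -0.96  0.4   0.32]
20 5 130 [ 0.58  0.33 -0.07  2.17 -0.87  0.62 -0.04]
20 5 25 [ 0.57  0.54 -0.19  2.15 -1.08  0.41  0.16]
20 30 25 [ 0.52  0.52 -0.18  2.13 -1.04  0.42  0.07]
20 46 25 [ 0.49  0.51 -0.17  2.11 -1.01  0.42  0.01]
```

Run:
```python
from h import *
robot.servo_line(pan(43.3,51,130),feed=200)
grip(0.0,20)
robot.movep(pan(-60,5,130),alt(0))
robot.servo_line(pan(-60,5,25),feed=150); f0=robot.observe()["contact_force"]
for b in (12,20,24,28,32,36,40,44,47):
    robot.servo_line(pan(-60,b,25),feed=60); f=robot.observe()["contact_force"]-f0; print(b,round(f@u,1),round(f@n,1))
    if np.linalg.norm(f)>25: break
robot.hold(.2)
robot.servo_line(pan(-60,5,25),feed=120); robot.servo_line(pan(-60,5,160),feed=200); robot.hold(.2)
save("wrist","pics/w8.png"); find("wrist",["toggle_tip","resin_bottle"],1)
for d in viewer.pinpoint("toggle_tip","wrist")[:1]: print(topan(world(d["at"],viewer.camera_info("wrist"))).round(1))
print(robot.observe()["t"])
```

```text
12 -0.1 -1.6
20 -2.0 1.9
24 -10.2 3.9
28 -15.2 8.3
32 -22.7 13.6
wrist toggle_tip 0.58 [ 562.7 -110.4   61.4] [320. 165.]
wrist resin_bottle 0.85 [628.6  15.1  71.9] [264.  49.]
[-62.9  28.4  29.5]
37.5917
```

View pics/w8.png

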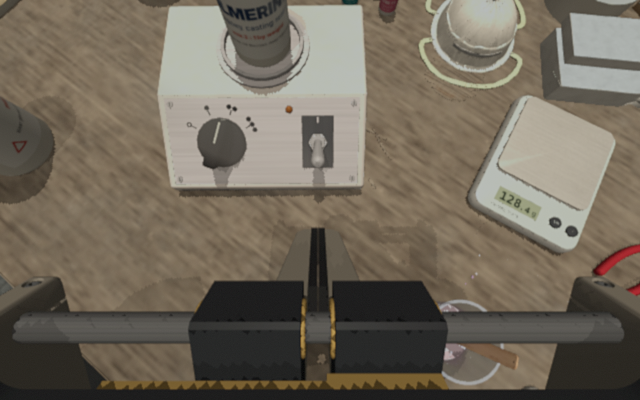

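The knob is on two dots and the bottle stands inside the rim. The toggle hasn't flipped because my force guard stopped the push at b=32, short of the lever's middle (about b=35). I'll repeat it along the lever's arc with a higher guard, reading the actual position.

Run:
```python
from h import *
robot.servo_line(pan(-60.5,5,25),feed=200); robot.hold(.1); f0=robot.observe()["contact_force"]
for b in (17,20,23,26,29,32,34,36,38,40,42,44,46):
    s=25+max(0,min(5,(b-20)*.3)); robot.servo_line(pan(-60.5,b,s),feed=60); o=robot.observe(); f=o["contact_force"]-f0
    print(b,"u %.1f n %.1f y %.1f"%(f@u,f@n,f@OY),topan(o["tcp_pos"]).round(1),o["wrist_torque"].round(1))
    if np.linalg.norm(f)>45: break
robot.hold(.2); save("wrist","pics/w9.png")
robot.servo_line(pan(-60.5,5,25),feed=120); robot.servo_line(pan(-60.5,5,160),feed=250); robot.hold(.2)
save("wrist","pics/w10.png")
for d in viewer.pinpoint("toggle_tip","wrist")[:1]: print(topan(world(d["at"],viewer.camera_info("wrist"))).round(1))
print(robot.observe()["t"])
```

```text
17 u -1.0 n 0.1 y 0.0 [-60.8  17.6  25.5] [-0.4  0.5  0. ]
20 u -1.9 n 2.0 y 1.0 [-60.7  19.4  25.2] [-0.6  0.8  0. ]
23 u -7.0 n -0.8 y 0.4 [-60.6  20.4  25.8] [-1.3  1.6  0. ]
26 u -10.1 n -2.7 y -0.1 [-60.6  21.7  26.5] [-1.8  2.2 -0.1]
29 u -2.7 n 2.9 y 0.6 [-60.6  28.7  27.8] [-0.6  0.9 -0. ]
32 u -0.8 n -0.4 y 0.1 [-60.4  33.4  28.6] [-0.3  0.5 -0. ]
34 u -0.3 n -0.3 y 0.5 [-60.4  34.7  29.2] [-0.3  0.5 -0.1]
36 u -0.4 n 0.1 y 1.1 [-60.5  36.3  29.8] [-0.3  0.5  0. ]
38 u -0.0 n -0.1 y 0.5 [-60.5  38.2  30. ] [-0.3  0.5 -0. ]
40 u -2.0 n -0.1 y 0.4 [-60.5  40.2  30. ] [-0.3  0.5  0. ]
42 u -1.2 n -0.6 y 1.1 [-60.5  42.2  30. ] [-0.3  0.5  0.1]
44 u -0.3 n -0.5 y 0.2 [-60.5  44.2  30. ] [-0.3  0.5 -0. ]
46 u -2.4 n 0.3 y 0.7 [-60.5  45.2  29.9] [-0.8  1.1 -0.1]
[-61.1  60.5  30.9]
43.6
```

Run:
```python
from h import *
s=save("side","pics/si5.png")[:,:,::-1]; c=save("scene","pics/s5.png")[:,:,::-1]; w=cv2.imread("pics/w10.png")
r=lambda a:cv2.resize(a,(400,290),interpolation=2)
cv2.imwrite("pics/fin.png",np.vstack([np.hstack([r(w[0:200,130:400]),r(s[100:250,230:437])]),np.hstack([r(c[100:280,270:518]),r(s)])]))
find("side",["resin_bottle","mug","mixing_cup"],4); find("scene",["mug","mixing_cup"],1)
o=robot.observe(); print(o["t"],o["contact_force"].round(1))
```

```text
side resin_bottle 0.96 [3.706e+02 2.157e+02 1.000e-01] [391. 263.]
side resin_bottle 0.88 [632.5  22.3  72.7] [293. 202.]
side resin_bottle 0.63 [338.9 338.9   1. ] [410. 293.]
side mug 0.67 [704.3 276.3   3.6] [251. 273.]
side mixing_cup 0.68 [ 508.4 -303.    -3.4] [340. 184.]
scene mug 0.74 [700.5 280.6  -2.7] [306. 161.]
scene mixing_cup 0.63 [ 5.071e+02 -3.050e+02 -5.000e-01] [413. 279.]
43.95 [-0.3  0.5  0.9]
```

View pics/fin.png

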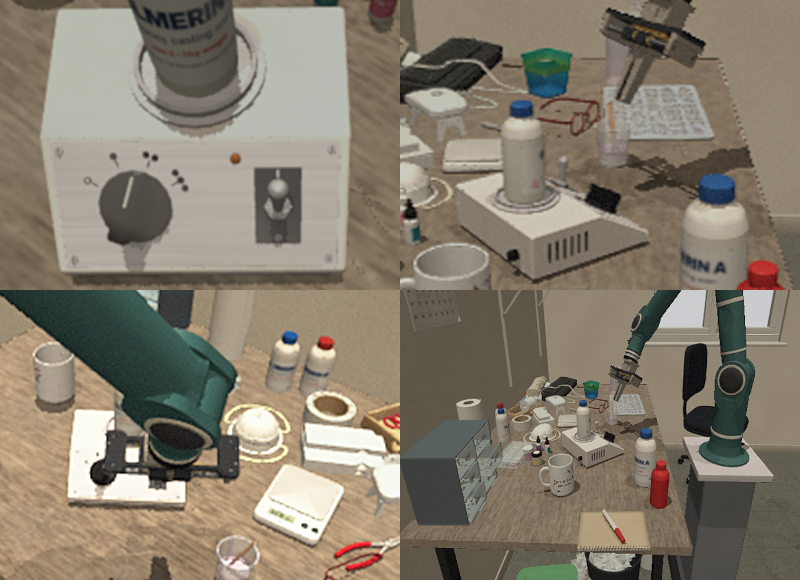

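```bash
python3 -c "
from h import *
robot.hold(.3); robot.job_done(); print(robot.observe()['t'])"
```

```text
the job is handed in; nothing more can be done
the job is handed in; nothing more can be done
```

I did all three steps in order and handed the job in at about 44 s; no verdict was reported.

**What I did:**
- **Bottle:** I set the small white blue-capped bottle on the warmer's plate, lowering it until I felt light contact before letting go.
- **Knob:** I turned it clockwise from one dot to two dots and released it.
- **Toggle:** I then pushed it up the panel to on.

**Last checks:**
- **Bottle:** It stands upright inside the rim in the final pictures. The last side-view estimate put it about 6 mm from the plate centre, and the earlier wrist ones within about 3 mm, all inside the 12 mm limit.
- **Knob and toggle:** The knob's pointer line is on the two-dot mark. The toggle tip moved from about 32 mm to 60 mm up the panel, which fits fully on.
- **Mug and mixing cup:** Both read within about 5 mm of where they started, which is the accuracy of the measurement.
- **Gripper:** It was clear of everything, with no contact force beyond noise.

**What failed or disagreed:**
- **First toggle push:** It didn't flip the lever because my force guard stopped it early, at about 26 N. The second push, following the lever's arc, flipped it at about 10 N.
- **Toggle height:** The camera networks placed the toggle tip about 5 mm lower than the drawing implies.

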